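# Refill the clip-lid watercolour box

## Task

Refill the watercolour box: squeeze the two snap tabs on its clipped-on cover inward while lifting the cover off, and lay it right way up on the desk; with the metal carrier strip still on the desk, seat every loose paint pan paint side up in a pocket of its own, in any pocket. Then fit the loaded strip fully home in the box by its rib, and clip the cover back on flat with both tabs sprung out. Do not disturb the water jar, the dish or the eraser.

Things in the scene. Friction and masses are not known exactly. Their poses are not given: they have to be found in the camera images.
- paintbox: White open paint box, fixed, 161 x 59 mm, rim 46 mm high. Origin: centre of its underside; x along its length, z up. Trough inside 149 x 47 mm, floor 4 mm above the underside (2.5 mm play all round the strip). In the middle of each long wall is a catch, its underside 6 mm below the rim; the outside bulges 2 mm there. The cover starts clipped on.
- cover: White snap cover, 120 g: plate 161 x 59 mm, 14 to 19 mm above its origin, with an end lip at x = +-71.5 mm (44 mm wide) reaching down into the trough. Origin: middle, level with the foot of the lips; x along its length, z up. Clipped on, its origin is 32 mm above the box's, axes agreeing (half a turn round fits too). On the desk it rests level on its lips, origin at desk height.
- tab_l_lug (a point): Middle of the outer face of the grey lug of the tab on the cover's +y side, 24 mm from the cover's middle. The lug stands up through the cover at mid-length: 20 mm long in x, 9 mm thick, 19 to 41 mm above the cover's origin. Its square hook below stands 4.5 mm under the box's catch; with no sloped lead-in, pushing down does not clip it: squeeze to take off and to put on.
- tab_r_lug (a point): The same on the -y side. The lugs are 48 mm over both outer faces, 34 mm when squeezed right in by fingers closing along the cover's y; the cover comes off or goes on only with both squeezed fully in.
- tab_l (a joint): Inward travel in m of the tab on the cover's +y side: 0 sprung out (hooked), 0.007 fully in. Spring: 1.6 N at rest, 4.4 N fully in (grip with 10 N or more); it springs out when let go.
- tab_r (a joint): The same for the tab on the cover's -y side.
- carrier: Aluminium carrier strip, 144 x 42 mm, 120 g, loose. Origin: centre of its underside; x along its length, z up. Rim 9 mm high; four pockets, each 24 mm in x by 34 mm in y, floor at 3 mm. Middle finger rib 10 mm thick in x, 15 mm in y, top at 38 mm; fingers close on it along x, above the seated pans (tops at 15 mm). Home in the box its origin is 4 mm above the box's; either way round fits.
- pocket0 (a point): Centre of the floor of carrier pocket 0, on the carrier's x axis at -55 mm; a pan fits with its long side along the carrier's y.
- pocket1 (a point): Centre of the floor of carrier pocket 1, on the carrier's x axis at -27 mm; a pan fits with its long side along the carrier's y.
- pocket2 (a point): Centre of the floor of carrier pocket 2, on the carrier's x axis at 27 mm; a pan fits with its long side along the carrier's y.
- pocket3 (a point): Centre of the floor of carrier pocket 3, on the carrier's x axis at 55 mm; a pan fits with its long side along the carrier's y.
- pan0: White plastic paint pan filled with earth-toned paint, 30 mm (its x) x 20 mm (its y) x 12 mm high, 20 g; origin: centre of its underside. All pans are alike in use. Two to four are present, the others read None.
- pan1: White plastic paint pan filled with earth-toned paint, 30 mm (its x) x 20 mm (its y) x 12 mm high, 20 g; origin: centre of its underside. All pans are alike in use. Two to four are present, the others read None.
- pan2: White plastic paint pan filled with earth-toned paint, 30 mm (its x) x 20 mm (its y) x 12 mm high, 20 g; origin: centre of its underside. All pans are alike in use. Two to four are present, the others read None.
- pan3: White plastic paint pan filled with earth-toned paint, 30 mm (its x) x 20 mm (its y) x 12 mm high, 20 g; origin: centre of its underside. All pans are alike in use. Two to four are present, the others read None.
- rest (a point): Middle of a bare part of the desk mat, about 220 x 150 mm (longer along world x), to the right of the box and strip (-y), on the desk surface: a handy place for the cover. Nothing requires this very place.
- jar: Low clear glass water jar, 68 mm across, 80 mm high, beyond the work; leave alone. Origin: centre of its underside.
- dish: Shallow white mixing dish, 90 mm across, 20 mm high, beyond the work; leave alone. Origin: centre of its underside.
- eraser: Grey block eraser, 45 x 22 x 14 mm, leave alone. Origin: centre of its underside.
There are look-alikes about, which are no part of the job. What is shaped like the pan1 but blue, green or red is not meant.

How it is judged:
On the way, in this order (a step that is already met when the one before it is completed fails the run):
1. the cover lies right way up on the desk beside the box, and every pan is seated in a pocket of the carrier strip, which is still on the desk (height (world z) of each of cover, carrier below 0.006 m and angle between cover's own z axis and vertical below 0.1 rad and horizontal distance between cover and paintbox above 0.08 m and angle between carrier's own z axis and vertical below 0.08 rad and horizontal distance between carrier and paintbox above 0.06 m and ((horizontal distance between pan0 and pocket0 below 0.007 m and z of pan0 in the frame of carrier between 0 and 0.006 m and angle between pan0's own z axis and vertical below 0.15 rad) or (horizontal distance between pan0 and pocket1 below 0.007 m and z of pan0 in the frame of carrier between 0 and 0.006 m and angle between pan0's own z axis and vertical below 0.15 rad) or (horizontal distance between pan0 and pocket2 below 0.007 m and z of pan0 in the frame of carrier between 0 and 0.006 m and angle between pan0's own z axis and vertical below 0.15 rad) or (horizontal distance between pan0 and pocket3 below 0.007 m and z of pan0 in the frame of carrier between 0 and 0.006 m and angle between pan0's own z axis and vertical below 0.15 rad)) and ((horizontal distance between pan1 and pocket0 below 0.007 m and z of pan1 in the frame of carrier between 0 and 0.006 m and angle between pan1's own z axis and vertical below 0.15 rad) or (horizontal distance between pan1 and pocket1 below 0.007 m and z of pan1 in the frame of carrier between 0 and 0.006 m and angle between pan1's own z axis and vertical below 0.15 rad) or (horizontal distance between pan1 and pocket2 below 0.007 m and z of pan1 in the frame of carrier between 0 and 0.006 m and angle between pan1's own z axis and vertical below 0.15 rad) or (horizontal distance between pan1 and pocket3 below 0.007 m and z of pan1 in the frame of carrier between 0 and 0.006 m and angle between pan1's own z axis and vertical below 0.15 rad)) and ((horizontal distance between pan2 and pocket0 below 0.007 m and z of pan2 in the frame of carrier between 0 and 0.006 m and angle between pan2's own z axis and vertical below 0.15 rad) or (horizontal distance between pan2 and pocket1 below 0.007 m and z of pan2 in the frame of carrier between 0 and 0.006 m and angle between pan2's own z axis and vertical below 0.15 rad) or (horizontal distance between pan2 and pocket2 below 0.007 m and z of pan2 in the frame of carrier between 0 and 0.006 m and angle between pan2's own z axis and vertical below 0.15 rad) or (horizontal distance between pan2 and pocket3 below 0.007 m and z of pan2 in the frame of carrier between 0 and 0.006 m and angle between pan2's own z axis and vertical below 0.15 rad)) and ((horizontal distance between pan3 and pocket0 below 0.007 m and z of pan3 in the frame of carrier between 0 and 0.006 m and angle between pan3's own z axis and vertical below 0.15 rad) or (horizontal distance between pan3 and pocket1 below 0.007 m and z of pan3 in the frame of carrier between 0 and 0.006 m and angle between pan3's own z axis and vertical below 0.15 rad) or (horizontal distance between pan3 and pocket2 below 0.007 m and z of pan3 in the frame of carrier between 0 and 0.006 m and angle between pan3's own z axis and vertical below 0.15 rad) or (horizontal distance between pan3 and pocket3 below 0.007 m and z of pan3 in the frame of carrier between 0 and 0.006 m and angle between pan3's own z axis and vertical below 0.15 rad))), for 0.2 s.
2. the strip, with every pan in it, is fully home in the box (z of carrier in the frame of paintbox between 0.001 and 0.007 m and horizontal distance between carrier and paintbox below 0.006 m and angle between the x axis of carrier and the x axis of paintbox, either way round below 0.08 rad and ((horizontal distance between pan0 and pocket0 below 0.007 m and z of pan0 in the frame of carrier between 0 and 0.006 m and angle between pan0's own z axis and vertical below 0.15 rad) or (horizontal distance between pan0 and pocket1 below 0.007 m and z of pan0 in the frame of carrier between 0 and 0.006 m and angle between pan0's own z axis and vertical below 0.15 rad) or (horizontal distance between pan0 and pocket2 below 0.007 m and z of pan0 in the frame of carrier between 0 and 0.006 m and angle between pan0's own z axis and vertical below 0.15 rad) or (horizontal distance between pan0 and pocket3 below 0.007 m and z of pan0 in the frame of carrier between 0 and 0.006 m and angle between pan0's own z axis and vertical below 0.15 rad)) and ((horizontal distance between pan1 and pocket0 below 0.007 m and z of pan1 in the frame of carrier between 0 and 0.006 m and angle between pan1's own z axis and vertical below 0.15 rad) or (horizontal distance between pan1 and pocket1 below 0.007 m and z of pan1 in the frame of carrier between 0 and 0.006 m and angle between pan1's own z axis and vertical below 0.15 rad) or (horizontal distance between pan1 and pocket2 below 0.007 m and z of pan1 in the frame of carrier between 0 and 0.006 m and angle between pan1's own z axis and vertical below 0.15 rad) or (horizontal distance between pan1 and pocket3 below 0.007 m and z of pan1 in the frame of carrier between 0 and 0.006 m and angle between pan1's own z axis and vertical below 0.15 rad)) and ((horizontal distance between pan2 and pocket0 below 0.007 m and z of pan2 in the frame of carrier between 0 and 0.006 m and angle between pan2's own z axis and vertical below 0.15 rad) or (horizontal distance between pan2 and pocket1 below 0.007 m and z of pan2 in the frame of carrier between 0 and 0.006 m and angle between pan2's own z axis and vertical below 0.15 rad) or (horizontal distance between pan2 and pocket2 below 0.007 m and z of pan2 in the frame of carrier between 0 and 0.006 m and angle between pan2's own z axis and vertical below 0.15 rad) or (horizontal distance between pan2 and pocket3 below 0.007 m and z of pan2 in the frame of carrier between 0 and 0.006 m and angle between pan2's own z axis and vertical below 0.15 rad)) and ((horizontal distance between pan3 and pocket0 below 0.007 m and z of pan3 in the frame of carrier between 0 and 0.006 m and angle between pan3's own z axis and vertical below 0.15 rad) or (horizontal distance between pan3 and pocket1 below 0.007 m and z of pan3 in the frame of carrier between 0 and 0.006 m and angle between pan3's own z axis and vertical below 0.15 rad) or (horizontal distance between pan3 and pocket2 below 0.007 m and z of pan3 in the frame of carrier between 0 and 0.006 m and angle between pan3's own z axis and vertical below 0.15 rad) or (horizontal distance between pan3 and pocket3 below 0.007 m and z of pan3 in the frame of carrier between 0 and 0.006 m and angle between pan3's own z axis and vertical below 0.15 rad))), for 0.2 s.
At the end, for the whole second after the job is handed in: Cover clipped on the box (29 to 34.5 mm above its origin, within 5 mm, 0.08 rad, level to 0.04 rad, tabs within 2 mm of out); strip home in the box (1 to 7 mm up, within 6 mm, 0.08 rad); each pan paint up in a pocket (within 7 mm, under 6 mm above the strip's underside); all at rest (all of step 2 and z of cover in the frame of paintbox between 0.029 and 0.0345 m and horizontal distance between cover and paintbox below 0.005 m and angle between the x axis of cover and the x axis of paintbox, either way round below 0.08 rad and angle between cover's own z axis and vertical below 0.04 rad and value of joint each of tab_l, tab_r below 0.002 m and linear speed of each of cover, carrier below 0.02 m/s); the robot touches nothing.
It fails at once if the jar was pushed more than 30 mm or tipped (distance of jar from where it was at the start of the episode above 0.03 m or angle between jar's own z axis and vertical above 0.5 rad).
It fails at once if the dish was pushed more than 30 mm or tipped (distance of dish from where it was at the start of the episode above 0.03 m or angle between dish's own z axis and vertical above 0.5 rad).
It fails at once if the eraser was pushed more than 30 mm or tipped (distance of eraser from where it was at the start of the episode above 0.03 m or angle between eraser's own z axis and vertical above 0.5 rad).
Of pan0, pan1, pan2, pan3 only 2 to 4 are there at a start; the rules pass over those that are not, and their reading is None.
At some moment in a run one of pan0, pan1, pan2, pan3 may be knocked a few centimetres aside while the robot is not near it.
Once in a run the grip may slacken for a moment while it holds something.
It also fails if it takes over 210 s, if anything falls off the work surface, if the arm or the gripper's body presses on something with over 40 N, if the wrist force passes 120 N, or if a joint passes its speed limit or range.

## Robot

A 6-joint arm with a two-finger parallel gripper is mounted at the origin on the work surface. World frame = base frame: x ahead of the robot, y to its left, z up, the work surface at z = 0. Lengths are in m, angles in rad, forces in N, time in s.
With the tool pointing down it reaches from about 0.35 to 0.95 m from the base axis. Payload 17.4 kg.
Tool frame: the origin (TCP) lies between the finger pads; the fingertips stand 14 mm ahead of it and the grasp point (between the pads) lies 5 mm behind it; z points along the fingers, y is the line along which they close (so a half turn about z gives the same grasp; the last joint's range is limited). The gripper opens to 93 mm and grips with 3 to 60 N. Pads are 15 mm wide; open, the fingers measure 128 mm over their backs; the gripper's body (75 mm by 188 mm) begins 65 mm behind the grasp point.
Start: joints at [-1.386, 0.116, 1.442, -0, 1.584, -0.038], TCP at [0.149, -0.658, 0.233] pointing down, gripper open.
Joint ranges: [-2.83, 2.83], [-0.83, 2.19], [0.07, 2.5], [-1.14, 4.28], [0.01, 3], [-2.97, 2.97]. Speed limits (rad/s): [1.89, 1.89, 2.22, 3.14, 3.14, 3.14].

## Interface

Orientations are given as [roll, pitch, yaw] about the fixed x, y, z axes, in that order (R = Rz(yaw) Ry(pitch) Rx(roll)).
In Python, from workcell import ctrl, vision, read_time, read_qpos, read_qvel, read_effort, read_ee_pos, read_orientation, read_ft_force, read_ft_torque, read_finger_gap, read_gripper_force gives the robot as it stands. Calls block until the motion is done:
- ctrl.movep(position, orientation): joint-space move of the TCP to a pose.
- ctrl.move_straight(position, orientation=None, rate=0.15, until_force=None): straight line of the TCP; orientation=None keeps the orientation; rate is the mean speed in m/s. With until_force (N) it stops when the force on the tool has changed by that much, and returns True; else False.
- ctrl.move_joints(angles): joint-space move.
- ctrl.gripper_to(opening, strength=None): finger opening in m; strength is the grip in N (None keeps the last); returns when the fingers have stopped.
- ctrl.sleep(seconds).
- ctrl.solve_ik(position, orientation): joint angles nearest the present ones, or None.
- vision.grab_frame(name): name is "scene" or "side" or "wrist"; returns a dict with "image" (384x512x3 uint8, red, green, blue), "intrinsics" (3x3 intrinsics, pixels), "rvec" (rotation vector, rad) and "tvec" (3), from world to camera coordinates, as OpenCV has them. Camera axes: x right, y down, z forward; pixel columns grow to the right and rows downward; lengths in m; the calibration is good to about 2 mm. The wrist camera is an equidistant fisheye: a pixel r from the principal point sees the ray r / f radians off the axis. A picture is of the moment at which its call begins. There is no depth.
A pose or a line that the arm cannot do raises ctrl.IKError and nothing moves.
- ctrl.hand_in(): hands the job in; it is judged then, once.
Readings, each from a call of its own:
- read_time(): time.
- read_qpos(): joint angles.
- read_qvel(): joint speeds.
- read_effort(): joint torques, N m.
- read_ee_pos(): TCP position.
- read_orientation(): TCP orientation.
- read_ft_force(): force on the tool from outside, world axes, zero at the start.
- read_ft_torque(): the same for the moment, N m.
- read_finger_gap(): finger opening in m.
- read_gripper_force(): force on a finger pad.
Only numpy, scipy, OpenCV 4.12 (cv2) and the standard library are available. Lean on these libraries where they do the work, as an engineer would, in place of code of your own. Each camera call takes 0.05 s, during which the arm holds its last target. There are 200 camera calls.

## Working session

There is one attempt and no reset: what is moved stays moved. The work goes in short steps, each a Python script; the robot and the scene stay as the last script left them, time stands still between calls to the robot, and variables do not carry over. Pictures are saved under pics/ and viewed, at most 14 in all, crops included, and the job is handed in when it is done.

```bash
ls; mkdir -p pics
cat > h.py <<'E'
import numpy as np, cv2
from workcell import *
def save(n,fn):
    f=vision.grab_frame(n); cv2.imwrite('pics/'+fn,f['image'][:,:,::-1]); np.savez('pics/'+fn[:-4],**f); return f
def load(fn): return dict(np.load('pics/'+fn+'.npz'))
def ray(f,uv,wrist=False):
    K=f['intrinsics'];R=cv2.Rodrigues(np.float64(f['rvec']))[0];c=-R.T@np.ravel(f['tvec'])
    a=np.array([(uv[0]-K[0,2])/K[0,0],(uv[1]-K[1,2])/K[1,1]])
    if wrist:
        r=np.linalg.norm(a)+1e-12; d=np.array([*(a/r*np.sin(r)),np.cos(r)])
    else: d=np.array([*a,1.])
    return c,R.T@d
def onz(f,uv,z,wrist=False):
    c,d=ray(f,uv,wrist); return c+d*(z-c[2])/d[2]
def proj(f,p,wrist=False):
    K=f['intrinsics'];R=cv2.Rodrigues(np.float64(f['rvec']))[0];q=R@np.array(p)+np.ravel(f['tvec'])
    if wrist:
        r=np.hypot(q[0],q[1]);t=np.arctan2(r,q[2]);a=q[:2]/(r+1e-12)*t
    else: a=q[:2]/q[2]
    return np.array([K[0,0]*a[0]+K[0,2],K[1,1]*a[1]+K[1,2]])
E
python3 - <<'E'
from h import *
ims=[save(n,n+'0.png')['image'] for n in('scene','side','wrist')]
for n in('scene','side','wrist'):
    f=load(n+'0');R=cv2.Rodrigues(f['rvec'])[0];print(n,f['intrinsics'].tolist(),-R.T@f['tvec'].ravel(),R[2])
print(read_orientation(),read_ee_pos(),read_time())
E
```

```text
pics
scene [[383.77711152186305, 0.0, 257.81194643980126], [0.0, 383.77711152186305, 195.96516736918537], [0.0, 0.0, 1.0]] [1.21197808 0.02755509 0.89317231] [-0.63480059 -0.01103657 -0.77259718]
side [[443.36069751343507, 0.0, 259.0717072265588], [0.0, 443.36069751343507, 193.38298411304737], [0.0, 0.0, 1.0]] [0.46713708 0.91622504 0.65527664] [ 0.08640122 -0.8424512  -0.53179959]
wrist [[297.3186396354542, 0.0, 254.97373111509464], [0.0, 297.3186396354542, 188.16467909898398], [0.0, 0.0, 1.0]] [ 0.22482131 -0.64066182  0.38471455] [-0.27693496 -0.06256004 -0.95884997]
[-3.14069820e+00 -1.61510376e-05  2.22833963e-01] [ 0.14913111 -0.65819     0.23205544] 0.15
```

View pics/scene0.png

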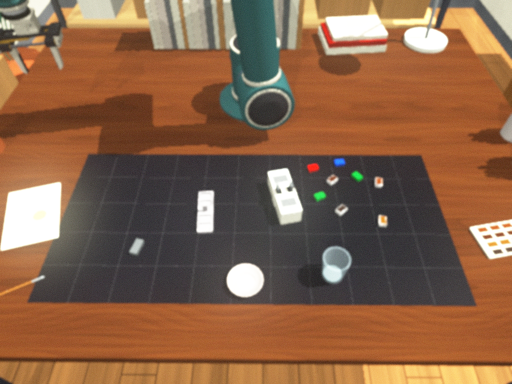

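View pics/side0.png

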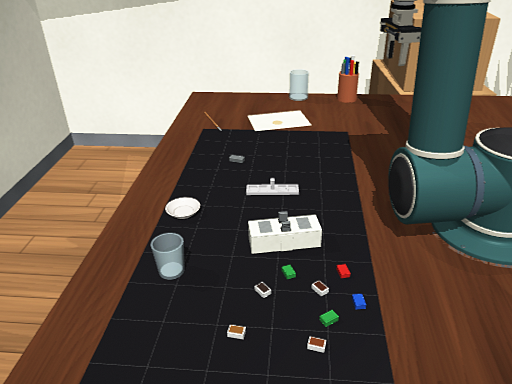

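Scene view (0): the box with its cover is at (285,195), the carrier at (205,212), the dish at (245,280), the jar at (336,264) and the eraser at (136,246). Things that could be taken for a pan:
- White with earth paint: (332,180), (379,182), (341,210), (383,220). These are the four pans.
- Coloured look-alikes: red (313,168), blue (339,162), green (357,176) and (320,196).

The white palette on the right, at (492,238), is not involved. I'll check the choice with a close wrist view.

Run:
```python
from h import *
f=load('scene0')
for n,uv,z in [('boxtop',(285,190),.051),('carrier',(205,212),.01),('pA',(332,180),.012),('pB',(379,182),.012),('pC',(341,210),.012),('pD',(383,220),.012),('red',(313,168),.01),('jar',(336,280),0),('dish',(245,280),.02),('er',(136,246),.01)]: print(n,onz(f,uv,z).round(3))
print(read_qpos())
ctrl.movep([.45,.12,.36],[np.pi,0,0]); save('wrist','w1.png'); 
ctrl.movep([.42,-.08,.36],[np.pi,0,0]); save('wrist','w2.png'); print(read_time(),read_qpos())
```

```text
boxtop [0.497 0.093 0.051]
carrier [ 0.547 -0.137  0.01 ]
pA [0.423 0.242 0.012]
pB [0.43  0.385 0.012]
pC [0.539 0.255 0.012]
pD [0.573 0.369 0.012]
red [0.371 0.188 0.01 ]
jar [0.754 0.217 0.   ]
dish [ 0.766 -0.014  0.02 ]
er [ 0.663 -0.311  0.01 ]
[-1.38576711e+00  1.16418407e-01  1.44209665e+00 -1.76686694e-05
  1.58397203e+00 -3.78049798e-02]
4.0417 [-2.45956718e-01 -4.30153995e-01  1.72143422e+00  3.09664835e-04
  1.85043124e+00  1.32422714e+00]
```

View pics/w1.png

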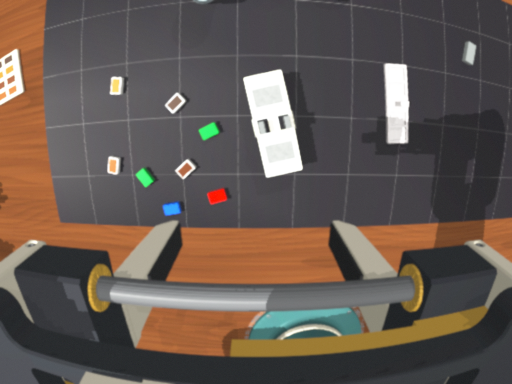

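View pics/w2.png

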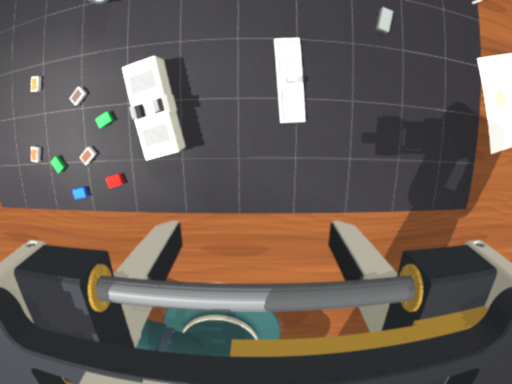

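The wrist view at (0.45, 0.12) shows four white pans with brown or orange paint, all paint up, at (116,86), (175,103), (113,166) and (185,169). The solid red, blue and green blocks are look-alikes. The box with its two dark lugs is at (272,124) and the carrier is at (397,104). Next I'll take closer frames and measure by mask.

```bash
cat >> h.py <<'E'
def rect(f,c,z,wrist=True):
    P=np.array([onz(f,p,z,wrist)[:2] for p in c.reshape(-1,2)],np.float32)*1000
    P-=0; (x,y),(w,h),a=cv2.minAreaRect(P)
    if w<h: w,h,a=h,w,a+90
    a=(np.radians(a)+np.pi/2)%np.pi-np.pi/2
    return x/1000,y/1000,a,w,h     # centre, yaw of long axis, size mm
def cnts(m,amin): return [c for c in cv2.findContours(m.astype(np.uint8),0,1)[0] if cv2.contourArea(c)>amin]
def masks(f):
    i=f['image'];hsv=cv2.cvtColor(i,cv2.COLOR_RGB2HSV).astype(int)
    H,S,V=hsv[...,0],hsv[...,1],hsv[...,2]
    white=(V>110)&(S<60); earth=((H<28)|(H>172))&(S>70)&(V>50)
    return white,earth,V
E
python3 - <<'E'
from h import *
ctrl.movep([.42,-.14,.27],[np.pi,0,0]); ctrl.sleep(.3); save('wrist','wc.png'); print(read_ee_pos())
ctrl.movep([.42,.093,.27],[np.pi,0,0]); ctrl.sleep(.3); save('wrist','wb.png')
ctrl.movep([.42,.30,.27],[np.pi,0,0]); ctrl.sleep(.3); save('wrist','wp.png'); print(read_time())
for n,z in(('wc',.009),('wb',.051),('wp',.012)):
    f=load(n);w,e,V=masks(f);w[230:]=0;e[230:]=0
    f2=f; R=cv2.Rodrigues(f['rvec'])[0]; print(n,'cam',(-R.T@f['tvec'].ravel()).round(3))
    for c in cnts(w,100): print('white',cv2.boundingRect(c),np.round(rect(f,c,z),3))
    for c in cnts(e,20): print('earth',cv2.boundingRect(c),np.round(rect(f,c,.011),3))
im=[load(n)['image'][:230] for n in('wc','wb','wp')]
cv2.imwrite('pics/m1.png',cv2.resize(np.vstack([im[1],im[2]]),(640,575))[:,:,::-1])
E
```

```text
[ 0.42029544 -0.1396034   0.27091624]
7.3667
wc cam [ 0.498 -0.139  0.424]
white (333, 220, 26, 10) [ 0.312 -0.282  1.261 46.008 14.611]
white (152, 220, 26, 10) [ 3.1600e-01  2.0000e-03 -1.5400e+00  4.3869e+01  1.5301e+01]
white (19, 148, 27, 30) [ 0.412  0.254 -0.845 66.178 38.324]
white (16, 90, 18, 23) [ 0.532  0.256 -0.879 40.05  30.685]
white (44, 53, 91, 127) [ 4.89000e-01  1.20000e-01 -1.65000e-01  2.01497e+02  1.79028e+02]
white (484, 45, 28, 117) [  0.538  -0.598   0.286 208.981  84.798]
white (233, 23, 41, 105) [ 5.38000e-01 -1.37000e-01  7.20000e-02  1.47986e+02  4.55380e+01]
white (363, 0, 18, 15) [ 0.655 -0.309 -0.25  28.247 24.178]
earth (0, 222, 101, 8) [ 3.04000e-01  2.56000e-01 -1.50700e+00  2.70749e+02  1.56730e+01]
earth (54, 186, 21, 18) [ 0.365  0.185 -1.296 44.336 24.56 ]
earth (31, 161, 8, 13) [ 0.414  0.245 -0.878 22.936 12.463]
earth (414, 75, 98, 155) [ 4.37000e-01 -5.52000e-01 -6.40000e-02  2.82266e+02  2.67753e+02]
earth (484, 0, 28, 48) [ 6.87000e-01 -5.80000e-01  1.30000e-02  1.13317e+02  8.18940e+01]
wb cam [0.498 0.092 0.423]
white (333, 220, 26, 10) 
[... 2286 characters left out ...]
2 26.061 13.545]
earth (0, 51, 7, 11) [ 0.624  0.751 -1.415 18.563 13.391]
earth (25, 47, 10, 12) [ 0.615  0.678 -1.427 23.894 13.446]
earth (199, 44, 12, 17) [ 0.571  0.368 -0.119 23.634 13.781]
earth (10, 43, 10, 12) [ 0.631  0.719 -1.351 25.736 13.598]
earth (39, 38, 12, 13) [ 0.622  0.642 -1.4   25.273 13.141]
earth (23, 34, 11, 12) [ 0.638  0.683 -1.39  25.414 13.394]
earth (9, 33, 8, 9) [ 0.654  0.725 -1.409 20.073  9.719]
earth (38, 25, 12, 13) [ 0.646  0.647 -1.411 25.671 13.574]
earth (23, 24, 9, 9) [ 0.662  0.687 -1.382 20.93   9.916]
earth (37, 14, 10, 11) [ 0.669  0.652 -1.37  21.803 10.68 ]
earth (0, 0, 109, 230) [ 4.98000e-01  6.61000e-01 -1.24000e-01  4.57007e+02  2.82037e+02]
```

View pics/m1.png

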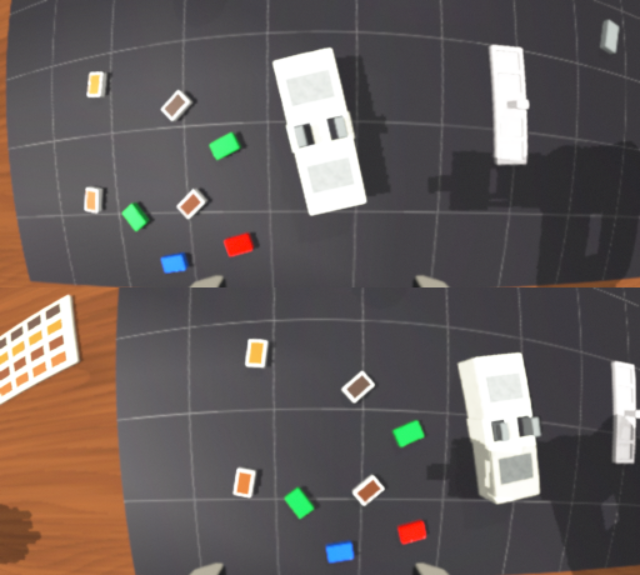

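The close crop confirms the choice. The four white-rimmed pans with earth paint are at (97,84), (176,105), (94,200) and (192,204) in the upper panel, and the saturated red, green and blue blocks are decoys. The lugs are at (304,134) and (338,127). Now the cover.

Run:
```python
from h import *
f=load('wb'); print('lugmid',onz(f,(257,104.5),.073,True), onz(f,(244,107),.073,True), onz(f,(270,102),.073,True))
x,y,a=.495,.091,.231
o=[np.pi,0,a]
ctrl.gripper_to(.07,25)
ctrl.movep([x,y,.16],o)
print(ctrl.move_straight([x,y,.068],rate=.08,until_force=8),read_ee_pos())
ctrl.gripper_to(.02,25); ctrl.sleep(.3)
print('gap',read_finger_gap(),read_gripper_force(),read_ft_force(),read_time())
save('side','s1.png')
```

```text
lugmid [0.49560708 0.08964276 0.073     ] [0.49273228 0.10475289 0.073     ] [0.49860649 0.07454815 0.073     ]
False [0.49527609 0.09103978 0.06852854]
gap 0.03220607176755022 25.023986399173737 [-1.91806188 -1.01725349  5.32505794] 11.2417
```

Run:
```python
from h import *
p=read_ee_pos();print(p)
for z in (.078,.09,.12,.19):
    ctrl.move_straight([p[0],p[1],z],rate=.06); print(z,read_finger_gap(),read_ft_force().round(1))
save('side','s2.png'); save('scene','c2.png')
a=load('s2')['image'][130:330,150:400];b=load('c2')['image'][120:320,150:400]
cv2.imwrite('pics/m2.png',cv2.resize(np.hstack([a,b]),(800,320))[:,:,::-1])
```

```text
[0.49515763 0.09093939 0.06843887]
0.078 0.0324691220199452 [ 0.1  0.5 -2.2]
0.09 0.03246666190996979 [-0.2 -0.9 -2.2]
0.12 0.03255769637122048 [-0.2 -0.1 -2.1]
0.19 0.03271537227661306 [-0.1  0.2 -2.2]
```

View pics/m2.png

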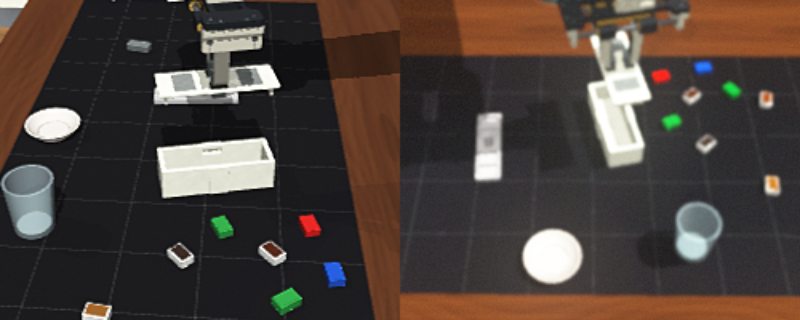

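The cover is off and held level above the open, empty box, left crop at (215,85). Now I'll lay it at the rest area.

Run:
```python
from h import *
X,Y=.48,-.25
ctrl.movep([X,Y,.19],[np.pi,0,0]); print(read_finger_gap())
ctrl.move_straight([X,Y,.05],rate=.1); print(read_finger_gap())
print(ctrl.move_straight([X,Y,.033],rate=.03,until_force=3),read_ee_pos(),read_finger_gap(),read_ft_force())
ctrl.gripper_to(.07); ctrl.sleep(.2)
ctrl.move_straight([X,Y,.19],rate=.15)
ctrl.gripper_to(.05,20)
ctrl.movep([.42,-.14,.27],[np.pi,0,0]);ctrl.sleep(.2); save('wrist','wc2.png')
ctrl.movep([.42,.093,.27],[np.pi,0,0]);ctrl.sleep(.2); save('wrist','wb2.png')
ctrl.movep([.42,.30,.27],[np.pi,0,0]);ctrl.sleep(.2); save('wrist','wp2.png'); print(read_time())
for n,zs in(('wc2',(.009,.019)),('wb2',(.046,)),('wp2',(.012,))):
    f=load(n);w,e,V=masks(f);w[215:]=0;e[215:]=0
    for z in zs:
      for c in cnts(w,100): print(n,z,'white',cv2.boundingRect(c),np.round(rect(f,c,z),3).tolist())
    if n=='wp2':
      for c in cnts(e,20):
        r=rect(f,c,.011)
        if r[3]<30 and r[1]<.5: print('earth',np.round(r,3).tolist())
cv2.imwrite('pics/m3.png',cv2.resize(np.vstack([load('wc2')['image'][:215],load('wb2')['image'][:215]]),(640,537))[:,:,::-1])
```

```text
0.0324742664836892
0.03259974097655241
True [ 0.48000921 -0.24999687  0.03635303] 0.03245588637859016 [ 0.56783552 -0.03151577  4.73650632]
23.225
wc2 0.009 white (27, 157, 17, 21) [0.415, 0.243, -0.87, 40.218, 25.976]
wc2 0.009 white (16, 91, 17, 21) [0.531, 0.256, -0.839, 38.021, 29.02]
wc2 0.009 white (311, 58, 46, 117) [0.48, -0.253, -0.004, 167.055, 64.759]
wc2 0.009 white (61, 52, 72, 122) [0.497, 0.104, 0.235, 181.035, 94.538]
wc2 0.009 white (485, 44, 27, 117) [0.537, -0.577, 0.081, 217.935, 77.112]
wc2 0.009 white (233, 22, 40, 105) [0.538, -0.137, 0.072, 146.965, 44.949]
wc2 0.009 white (363, 0, 17, 13) [0.653, -0.309, -0.239, 23.392, 22.172]
wc2 0.019 white (27, 157, 17, 21) [0.417, 0.234, -0.87, 39.243, 25.346]
wc2 0.019 white (16, 91, 17, 21) [0.531, 0.247, -0.839, 37.099, 28.316]
wc2 0.019 white (311, 58, 46, 117) [0.48, -0.25, -0.004, 163.005, 63.189]
wc2 0.019 white (61, 52, 72, 122) [0.497, 0.098, 0.235, 176.646, 92.246]
wc2 0.019 white (485, 44, 27, 117) [0.536, -0.567, 0.081, 212.651, 75.243]
wc2 0.019 white (233, 22, 40, 105) [0.537, -0.137, 0.072, 143.402, 43.859
[... 647 characters left out ...]
, 24.013]
wp2 0.012 white (281, 149, 27, 26) [0.416, 0.244, -0.854, 33.601, 25.539]
wp2 0.012 white (272, 65, 28, 28) [0.531, 0.256, -0.843, 34.563, 23.778]
wp2 0.012 white (488, 58, 24, 83) [0.539, -0.136, 0.112, 147.148, 61.719]
wp2 0.012 white (365, 52, 66, 121) [0.492, 0.081, 0.235, 181.873, 92.85]
wp2 0.012 white (93, 31, 158, 184) [0.472, 0.424, 0.002, 273.377, 237.404]
wp2 0.012 white (194, 7, 28, 24) [0.621, 0.362, -0.175, 35.172, 34.756]
wp2 0.012 white (0, 6, 63, 88) [0.622, 0.689, -1.371, 162.073, 101.699]
earth [0.414, 0.243, -0.864, 23.262, 13.251]
earth [0.424, 0.385, -0.186, 23.046, 13.459]
earth [0.531, 0.256, -0.821, 20.918, 11.194]
earth [0.621, 0.358, -0.154, 23.8, 13.566]
```

View pics/m3.png

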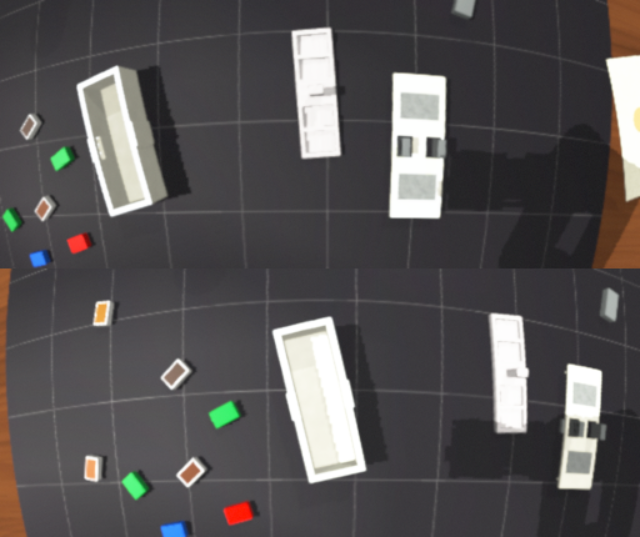

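The cover lies flat at (0.48, -0.25), upper panel (418,147). The camera and arm agree there to under 1 mm. The open box is at (318,398) in the lower panel. One pan, now at (102,313), was knocked to about (0.62, 0.36). Next I'll pick and place pans, looking again before each one.

```bash
cat >> h.py <<'E'
C=dict(x=.538,y=-.137,a=.072)
PK=[-.055,-.027,.027,.055]
def findpan(guess,tag,rad=.06):
    ctrl.movep([guess[0]-.06,guess[1],.2],[np.pi,0,0]); ctrl.sleep(.15)
    f=save('wrist',tag+'.png'); w,e,V=masks(f); e[215:]=0; L=[]
    for c in cnts(e,25):
        r=rect(f,c,.011)
        if 18<r[3]<30 and 9<r[4]<20: L.append(r)
    L=[r for r in L if np.hypot(r[0]-guess[0],r[1]-guess[1])<rad]
    L.sort(key=lambda r:np.hypot(r[0]-guess[0],r[1]-guess[1])); print(tag,np.round(L,3).tolist()); return L[0]
def pick(r):
    o=[np.pi,0,r[2]+np.pi/2]
    ctrl.gripper_to(.041,15); ctrl.movep([r[0],r[1],.09],o)
    ctrl.move_straight([r[0],r[1],.0205],rate=.08,until_force=6)
    ctrl.gripper_to(.01,15); ctrl.sleep(.1); print('grip',read_finger_gap(),read_ee_pos().round(4))
    ctrl.move_straight([r[0],r[1],.11],rate=.12); g=read_finger_gap(); print('lift gap',g); return g>.026
def place(k,c=C):
    x=c['x']+PK[k]*np.cos(c['a']);y=c['y']+PK[k]*np.sin(c['a']);o=[np.pi,0,c['a']]
    ctrl.movep([x,y,.11],o); print('gap',read_finger_gap())
    ctrl.move_straight([x,y,.035],rate=.12)
    h=ctrl.move_straight([x,y,.0245],rate=.03,until_force=3); print('place',h,read_ee_pos().round(4),'gap',read_finger_gap(),read_ft_force().round(1))
    ctrl.gripper_to(.041); ctrl.move_straight([x,y,.11],rate=.15)
E
python3 - <<'E'
from h import *
r=findpan((.415,.243),'p0')
if pick(r): place(0)
ctrl.movep([.45,-.14,.2],[np.pi,0,0]); ctrl.sleep(.2); f=save('wrist','k0.png'); print(read_time())
w,e,V=masks(f); w[215:]=0
for c in cnts(w,1500): print(np.round(rect(f,c,.009),3).tolist())
e[215:]=0
for c in cnts(e,20): print('e',np.round(rect(f,c,.014),3).tolist())
cv2.imwrite('pics/k0c.png',cv2.resize(f['image'][0:220,150:400],None,fx=2.4,fy=2.4)[:,:,::-1])
E
```

```text
p0 [[0.415, 0.243, -0.869, 23.677, 14.031]]
grip 0.029672553816707987 [0.4149 0.2433 0.0209]
lift gap 0.0297126058217522
gap 0.029328379443694944
place True [ 0.483  -0.1409  0.0239] gap 0.029479070929157986 [-0.4  0.1  4.9]
32.0333
[0.478, -0.254, 0.005, 167.916, 65.755]
[0.494, 0.106, 0.225, 185.262, 102.461]
[0.538, -0.137, 0.074, 146.809, 44.945]
e [0.424, -0.537, 0.319, 96.71, 29.121]
e [0.482, -0.141, -1.498, 23.543, 14.062]
```

View pics/k0c.png

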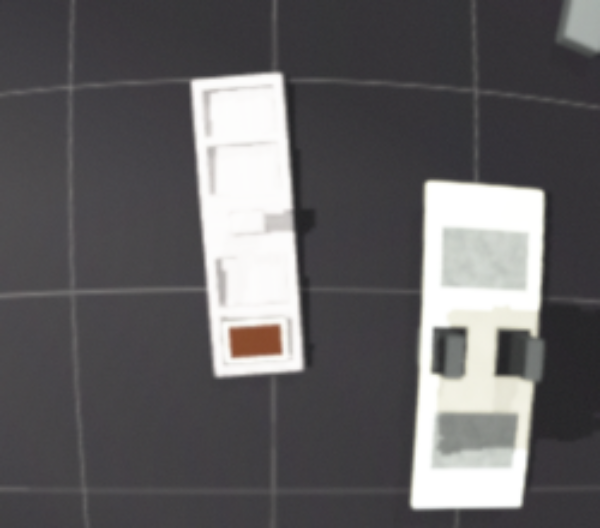

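Pan 0 is seated paint up in the near pocket at (256,341), and the strip has not moved. Now the other three.

Run:
```python
from h import *
for k,g in ((3,(.531,.256)),(1,(.424,.385)),(2,(.621,.358))):
    r=findpan(g,'p%d'%k)
    if not pick(r): print('miss'); break
    place(k)
ctrl.movep([.45,-.14,.2],[np.pi,0,0]); ctrl.sleep(.2); f=save('wrist','k1.png'); print(read_time())
w,e,V=masks(f); w[215:]=0
for c in cnts(w,1500): print(np.round(rect(f,c,.009),3).tolist())
e[215:]=0
for c in cnts(e,20): print('e',np.round(rect(f,c,.014),3).tolist())
cv2.imwrite('pics/k1c.png',cv2.resize(f['image'][0:220,150:400],None,fx=2.4,fy=2.4)[:,:,::-1])
```

```text
p3 [[0.531, 0.256, -0.832, 22.045, 11.829]]
grip 0.02983494511111802 [0.5314 0.2565 0.021 ]
lift gap 0.029740367932828318
gap 0.02975727666471731
place True [ 0.5928 -0.133   0.024 ] gap 0.02955171238328075 [0.3 0.  4.9]
p1 [[0.424, 0.385, -0.208, 23.775, 13.772]]
grip 0.029382450980999366 [0.4243 0.3849 0.021 ]
lift gap 0.02975576751220122
gap 0.029787860628650985
place True [ 0.511  -0.1389  0.024 ] gap 0.02956936416174655 [0.2 0.8 5.2]
p2 [[0.621, 0.358, -0.13, 24.013, 13.977]]
grip 0.029249046777932566 [0.6209 0.3581 0.021 ]
lift gap 0.029815889033430416
gap 0.029912959000568087
place True [ 0.5649 -0.135   0.024 ] gap 0.029897053877808593 [-0.2  1.1  4.5]
62.3333
[0.478, -0.254, -0.005, 168.232, 65.957]
[0.494, 0.106, 0.222, 184.79, 102.563]
[0.538, -0.137, 0.073, 147.018, 45.016]
e [0.425, -0.537, 0.319, 96.747, 29.201]
e [0.482, -0.141, -1.498, 23.564, 14.143]
e [0.51, -0.139, -1.566, 24.719, 14.79]
e [0.564, -0.135, -1.496, 24.63, 14.526]
e [0.593, -0.133, -1.571, 22.229, 11.752]
```

View pics/k1c.png

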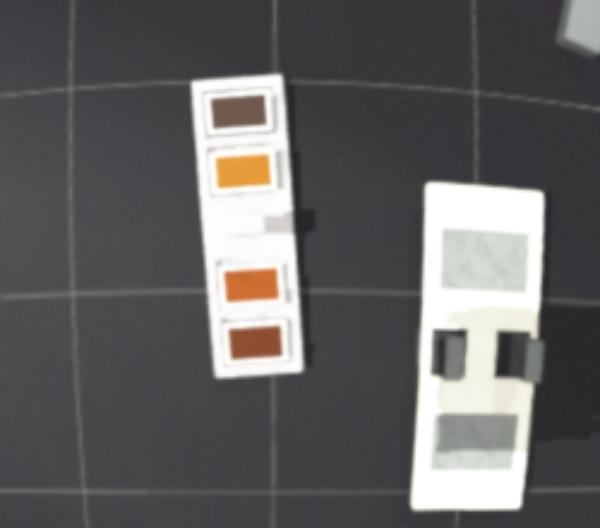

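All four pans are seated paint up, at (239,110), (243,171), (251,285) and (256,342), and the cover still lies flat. Step 1 is met. Next I'll lift the strip by its rib, carry it low to the box and lower it in.

Run:
```python
from h import *
x,y,a=.538,-.137,.072
ctrl.gripper_to(.032,35)
ctrl.movep([x,y,.11],[np.pi,0,a+np.pi/2])
print(ctrl.move_straight([x,y,.0355],rate=.08,until_force=6))
ctrl.gripper_to(.002,35);ctrl.sleep(.2); print(read_finger_gap(),read_ee_pos().round(4))
ctrl.move_straight([x,y,.05],rate=.05); print(read_finger_gap(),read_ft_force().round(1))
ctrl.move_straight([x,y,.10],rate=.1); print(read_finger_gap())
X,Y,A=.495,.091,.231
ctrl.move_straight([X,Y,.10],[np.pi,0,A+np.pi/2],rate=.12); ctrl.sleep(.2);print(read_finger_gap(),read_ft_force().round(1),read_ee_pos().round(4),read_time())
h=ctrl.move_straight([X,Y,.042],rate=.03,until_force=3); print(h,read_ee_pos().round(4),read_finger_gap(),read_ft_force().round(1))
save('side','s3.png');save('scene','c3.png');
a=load('s3')['image'][170:270,220:345];b=load('c3')['image'][150:250,230:355]
cv2.imwrite('pics/m4.png',cv2.resize(np.hstack([a,b]),(800,320))[:,:,::-1])
```

```text
False
0.009743126005546767 [ 0.5382 -0.1371  0.0358]
0.009694197566864462 [-0.3 -0.4 -2.4]
0.010007566106978377
0.00950575048358108 [-1.   0.3 -1.9] [0.495  0.0908 0.1   ] 69.3083
False [0.4951 0.091  0.0421] 0.009745930941550488 [ 0.1  0.8 -1.5]
```

View pics/m4.png

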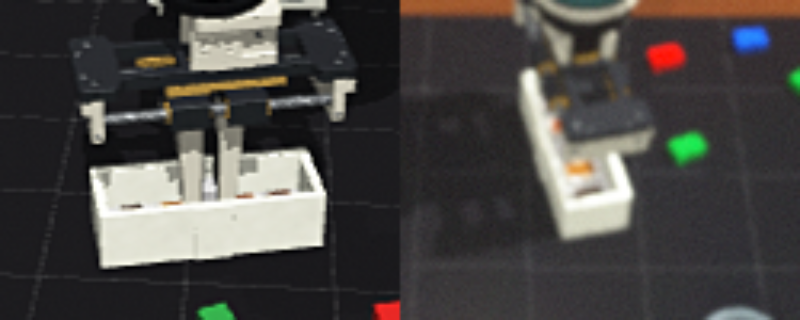

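The strip is inside the trough without contact, between the walls at (205,195). Now I'll lower it to the floor, release and check.

Run:
```python
from h import *
X,Y,A=.495,.091,.231
h=ctrl.move_straight([X,Y,.038],rate=.02,until_force=3); print(h,read_ee_pos().round(4),read_ft_force().round(1))
ctrl.gripper_to(.028);ctrl.sleep(.2)
ctrl.move_straight([X,Y,.12],rate=.1)
ctrl.movep([.42,.093,.22],[np.pi,0,0]);ctrl.sleep(.2);f=save('wrist','b3.png');print(read_time())
w,e,V=masks(f);e[200:]=0
for c in cnts(e,20): print('e',np.round(rect(f,c,.018),3).tolist())
cv2.imwrite('pics/b3c.png',cv2.resize(f['image'][0:200,170:340],None,fx=3,fy=3)[:,:,::-1])
ctrl.movep([.42,-.22,.22],[np.pi,0,0]);ctrl.sleep(.2);f=save('wrist','cv3.png')
w,e,V=masks(f);w[200:]=0
for c in cnts(w,1500): print(np.round(rect(f,c,.019),3).tolist())
```

```text
True [0.4953 0.091  0.0395] [-0.6 -0.8  4. ]
75.2833
e [0.381, 0.183, -1.565, 24.139, 5.372]
e [0.439, 0.078, -1.346, 23.471, 13.97]
e [0.466, 0.085, -1.367, 24.478, 14.866]
e [0.519, 0.097, -1.329, 24.462, 14.805]
e [0.547, 0.103, -1.39, 21.324, 11.622]
[0.499, 0.101, 0.229, 179.032, 106.761]
[0.48, -0.25, 0.001, 163.012, 61.614]
[0.54, -0.6, 0.293, 202.416, 104.504]
```

View pics/b3c.png

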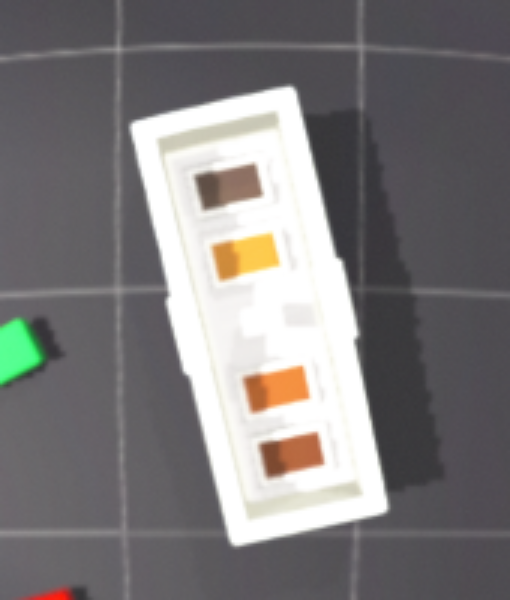

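The strip is home in the box, level with the floor, with four pans at (229,186), (244,256), (276,388) and (291,454). Now the cover goes back on, with the same grasp as before.

Run:
```python
from h import *
x,y=.48,-.25
ctrl.gripper_to(.07,28)
ctrl.movep([x,y,.12],[np.pi,0,0])
print(ctrl.move_straight([x,y,.0365],rate=.08,until_force=6))
ctrl.gripper_to(.02,28);ctrl.sleep(.3);print(read_finger_gap(),read_ee_pos().round(4))
ctrl.move_straight([x,y,.14],rate=.1);print(read_finger_gap())
X,Y,A=.495,.091,.231
ctrl.move_straight([X,Y,.14],[np.pi,0,A],rate=.12);ctrl.sleep(.2);print(read_finger_gap(),read_ft_force().round(1),read_time())
if read_finger_gap()<.035:
    h=ctrl.move_straight([X,Y,.0735],rate=.04,until_force=4);print(h,read_ee_pos().round(4),read_finger_gap(),read_ft_force().round(1))
    if not h:
        h=ctrl.move_straight([X,Y,.066],rate=.02,until_force=6);print(h,read_ee_pos().round(4),read_finger_gap(),read_ft_force().round(1))
save('side','s4.png');save('scene','c4.png');
a=load('s4')['image'][170:270,220:345];b=load('c4')['image'][150:250,230:355]
cv2.imwrite('pics/m5.png',cv2.resize(np.hstack([a,b]),(800,320))[:,:,::-1])
```

```text
False
0.03232515629586338 [ 0.4801 -0.25    0.037 ]
0.03253162096383651
0.032309408161863604 [ 0.5 -0.2 -1.4] 84.675
False [0.4951 0.091  0.0737] 0.03241289075274862 [-0.  -0.5 -1.6]
True [0.4953 0.0911 0.0688] 0.032453141244749996 [0.5 0.6 6. ]
```

View pics/m5.png

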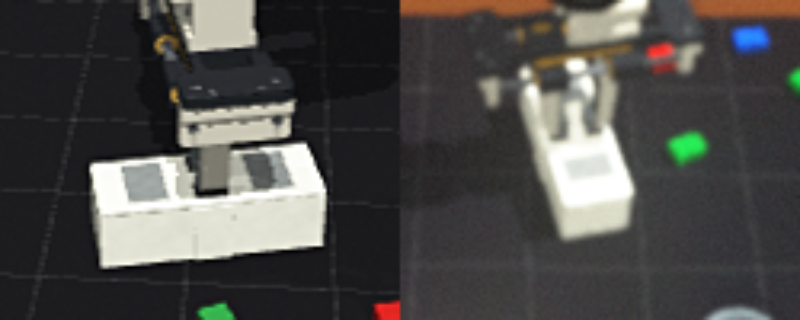

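The cover sits flush on the rim: contact came at z 0.0688, which puts its origin about 32 mm up. I'll release it and check the tabs.

Run:
```python
from h import *
X,Y,A=.495,.091,.231
ctrl.gripper_to(.07);ctrl.sleep(.3)
ctrl.move_straight([X,Y,.16],rate=.1)
ctrl.movep([.42,.093,.27],[np.pi,0,0]);ctrl.sleep(.3);f=save('wrist','b4.png');s=save('side','s5.png');print(read_time())
w,e,V=masks(f);w[215:]=0
for c in cnts(w,3000): print(np.round(rect(f,c,.051),3).tolist())
a=cv2.resize(f['image'][25:185,175:335],(480,480));b=cv2.resize(s['image'][195:265,235:335],(320,224))
d=np.abs(f['image'].astype(int)-load('wb')['image'].astype(int))[60:150,215:300]; print('diff vs start',d.mean(),d.max())
cv2.imwrite('pics/m6.png',np.hstack([a,np.vstack([b,np.zeros((256,320,3),np.uint8)])])[:,:,::-1])
```

```text
90.0583
[0.497, 0.272, -1.523, 451.138, 258.116]
diff vs start 6.306753812636166 126
```

View pics/m6.png

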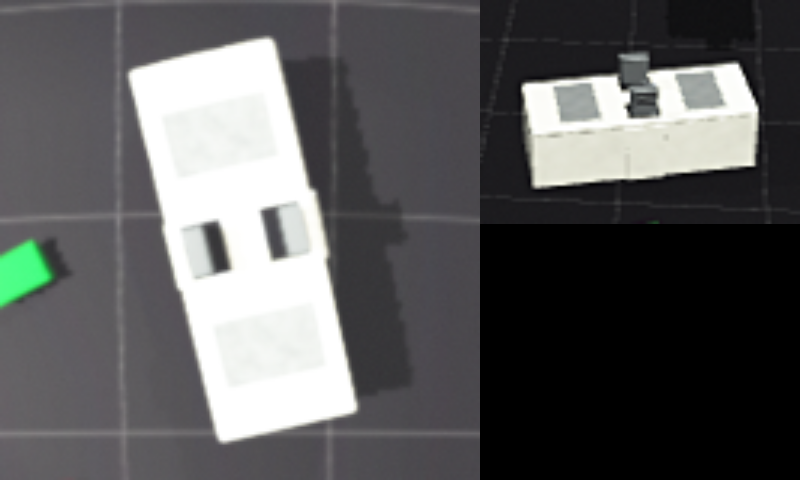

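The cover is flat and aligned with the box. The lug outer faces, at (185,253) and (305,230), are about 48 mm apart, so both tabs have sprung out. Handing in.

```bash
python3 -c "
from h import *
print(ctrl.hand_in())"
```

```text
the job is handed in; nothing more can be done
None
```

I handed the job in at about 90 s: all four pans are seated paint up in the strip, the strip is home in the box, and the cover is clipped on flat with both tabs out. The jar, dish and eraser were not touched, and no verdict came back from the hand-in.

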